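# Point out the capacitor to replace and its spare

## Task

Show your colleague across the bench which capacitor has to be replaced and with what: with the fingertips push the magnifier aside, to either side, until its whole lens is well clear of the board in the vise, then point straight down at the widest capacitor on the board, fingertips a finger's breadth above the middle of its top without touching it, and keep still there for three seconds. Then point in the same way, again for three seconds, at the spare in the tray that matches it, and draw the hand back up by 15 cm or more. Touch nothing but the magnifier, push it gently, and do not point at any other capacitor.

Things in the scene. Friction and masses are not known exactly. Their poses are not given: they have to be found in the camera images.
- vise: board vise, fixed to the bench: two end plates, two guide rods, aluminium jaws and a knob at its +y end; 124 mm (x) by 268 mm (y), jaws up to 55 mm. It holds a blue power-supply board, 100 mm (x) by 160 mm (y), top face 47 mm up. Its own parts are up to 73 mm above the table, the capacitors up to 87 mm. Origin: centre of the underside, under the middle of the board
- stand: magnifier stand, fixed, beyond the vise as seen from the robot: black foot 92 mm across, thin steel post, with the swinging magnifier at the top. Highest point 173 mm. Origin: centre of the foot's underside
- magnifier (a joint): swing of the magnifier about the upright post, rad, stops at -1.45 and +1.45. 0: arm points along the stand's own -x and the lens is over the middle of the board; it starts between -0.3 and 0.3. Positive swings the lens towards -y (the robot's right), negative towards +y. Beyond 1.05 either way the whole lens and rim are off the board. It turns against light friction (about 1 N at the lens) and stays where it is left
- lens_center (a point): centre of the magnifier's clear round lens, 155 mm above the table; moves with the magnifier, 150 mm from the post's axis. Black rim 104 mm outside diameter, 12 mm thick (149 to 161 mm above the table); lens and rim form a closed disc. A flat arm 14 mm wide joins rim and post
- magnifier_hinge (a point): on the post's axis, at the height of the lens
- tray: fixed grey tray of spare capacitors, 78 mm (x) by 195 mm (y), walls 30 mm high, two cross walls making three compartments in a row along y, 64 mm apart, foam floor 10 mm up. Origin: centre of the underside
- cap_large: round electrolytic capacitor, dark sleeve with a pale stripe, bare metal top, the widest, 25 mm diameter, 40 mm tall; origin: centre of its underside, z up; soldered on the board; which of its three places it has changes
- cap_large_top (a point): centre of the top face of cap_large
- cap_slim: round electrolytic capacitor, dark sleeve with a pale stripe, bare metal top, 16 mm diameter, 36 mm tall; origin: centre of its underside, z up; soldered on the board; which of its three places it has changes
- cap_short: round electrolytic capacitor, dark sleeve with a pale stripe, bare metal top, 16 mm diameter, 22 mm tall; origin: centre of its underside, z up; soldered on the board; which of its three places it has changes
- spare_large: round electrolytic capacitor, dark sleeve with a pale stripe, bare metal top, the widest, 25 mm diameter, 40 mm tall; origin: centre of its underside, z up; loose, standing in one of the tray's three compartments (which one changes), underside 10 mm above the table
- spare_large_top (a point): centre of the top face of spare_large
- spare_slim: round electrolytic capacitor, dark sleeve with a pale stripe, bare metal top, 16 mm diameter, 36 mm tall; origin: centre of its underside, z up; loose, standing in one of the tray's three compartments (which one changes), underside 10 mm above the table
- spare_short: round electrolytic capacitor, dark sleeve with a pale stripe, bare metal top, 16 mm diameter, 22 mm tall; origin: centre of its underside, z up; loose, standing in one of the tray's three compartments (which one changes), underside 10 mm above the table
- flux: small amber flux bottle, 26 mm diameter, 75 mm tall, standing (loose bystander)
- spool: solder spool, 60 mm diameter, 51 mm tall, standing on its flange (loose bystander)
- tip_block: black block, 50 mm square, with upright soldering tips, 82 mm tall (loose bystander)
- tweezers: steel tweezers lying flat, 127 mm long, 7 mm high; origin near their middle (loose bystander)
- driver: screwdriver lying flat, 160 mm long; origin near its middle (loose bystander)
- wool_pot: round pot of brass wool, 72 mm diameter, 45 mm tall (loose bystander)
- cleaner: white bottle, 52 mm diameter, 125 mm tall, standing (loose bystander)
Things that resemble listed ones, but are neither listed nor needed, are in the scene too. Leave any orange or purple look-alike of the spare_large alone.

How it is judged:
On the way, in this order (a step that is already met when the one before it is completed fails the run):
1. the magnifier is pushed aside until its lens is off the board (joint beyond 1.0 rad either way) ((value of joint magnifier above 1 rad or value of joint magnifier below -1 rad)), for 0.2 s.
2. the fingertips dwell over the widest capacitor on the board for 2 s (grasp point within 14 mm of its axis, 12 to 65 mm above its top) (horizontal distance between the grasp point and cap_large_top below 0.014 m and z of the grasp point in the frame of cap_large between 0.052 and 0.105 m and (value of joint magnifier above 1 rad or value of joint magnifier below -1 rad)), for 2 s.
3. the fingertips dwell over the matching spare in the tray for 2 s (same tolerances) (horizontal distance between the grasp point and spare_large_top below 0.014 m and z of the grasp point in the frame of spare_large between 0.052 and 0.105 m and (value of joint magnifier above 1 rad or value of joint magnifier below -1 rad)), for 2 s.
At the end, for the whole second after the job is handed in: The magnifier stays swung off the board (beyond 1.0 rad either way), the grasp point is over 120 mm from the tops of both capacitors pointed at, and the three spares stand upright and at rest within 6 mm of where they were ((value of joint magnifier above 1 rad or value of joint magnifier below -1 rad) and distance between the grasp point and cap_large_top above 0.12 m and distance between the grasp point and spare_large_top above 0.12 m and distance of each of spare_large, spare_slim, spare_short from where it was at the start of the episode below 0.006 m and angle between each of spare_large, spare_slim, spare_short's own z axis and vertical below 0.1 rad and linear speed of each of spare_large, spare_slim, spare_short below 0.02 m/s); the robot touches nothing.
It fails at once if a capacitor, the vise with its board, or the tray is touched (contact force between any of the fingers, the arm and vise above 0.3 N or contact force between any of the fingers, the arm and tray above 0.3 N or contact force between any of the fingers, the arm and cap_large above 0.3 N or contact force between any of the fingers, the arm and cap_slim above 0.3 N or contact force between any of the fingers, the arm and cap_short above 0.3 N or contact force between any of the fingers, the arm and spare_large above 0.3 N or contact force between any of the fingers, the arm and spare_slim above 0.3 N or contact force between any of the fingers, the arm and spare_short above 0.3 N).
It fails at once if a spare is shifted by more than 6 mm or lifted (distance of any of spare_large, spare_slim, spare_short from where it was at the start of the episode above 0.006 m).
It fails at once if a bystander is touched or shifted by more than 10 mm (contact force between any of the fingers, the arm and flux above 0.3 N or contact force between any of the fingers, the arm and spool above 0.3 N or contact force between any of the fingers, the arm and tip_block above 0.3 N or contact force between any of the fingers, the arm and tweezers above 0.3 N or contact force between any of the fingers, the arm and driver above 0.3 N or contact force between any of the fingers, the arm and wool_pot above 0.3 N or contact force between any of the fingers, the arm and cleaner above 0.3 N or distance of any of flux, spool, tip_block, tweezers, driver, wool_pot, cleaner from where it was at the start of the episode above 0.01 m).
It fails at once if the magnifier or its stand is pushed with more than 20 N (contact force between any of the fingers, the arm and stand above 20 N).
It fails at once if another capacitor is pointed at (grasp point within 8 mm of its axis and less than 45 mm above its top) ((horizontal distance between the grasp point and cap_slim below 0.008 m and z of the grasp point in the frame of cap_slim below 0.081 m) or (horizontal distance between the grasp point and cap_short below 0.008 m and z of the grasp point in the frame of cap_short below 0.067 m) or (horizontal distance between the grasp point and spare_slim below 0.008 m and z of the grasp point in the frame of spare_slim below 0.081 m) or (horizontal distance between the grasp point and spare_short below 0.008 m and z of the grasp point in the frame of spare_short below 0.067 m)).
It also fails if it takes over 72 s, if anything falls off the work surface, if the arm or the gripper's body presses on something with over 40 N, if the wrist force passes 120 N, or if a joint passes its speed limit or range.

## Robot

A 7-joint arm with a two-finger parallel gripper is mounted at the origin on the work surface. World frame = base frame: x ahead of the robot, y to its left, z up, the work surface at z = 0. Lengths are in m, angles in rad, forces in N, time in s.
With the tool pointing down it reaches from about 0.425 to 0.875 m from the base axis. Payload 8.4 kg.
Tool frame: the origin (TCP) lies midway between the tips of the shut fingers; the grasp point (between the pads) lies 19 mm behind it; z points along the fingers, y is the line along which they close (so a half turn about z gives the same grasp; the last joint's range is limited). The gripper opens to 85 mm and grips with 20 to 120 N. Pads are 22 mm wide; open, the fingers measure 114 mm over their backs; the gripper's body (76 mm by 85 mm) begins 54 mm behind the grasp point. The pads swing forward as they close: fully open they stand 13 mm farther back than shut.
Start: joints at [-1.362, 0.333, 0.04, 1.465, -0.013, 1.343, -0.059], TCP at [0.197, 0.619, 0.231] pointing down, gripper open.
Joint ranges: [-2.58, 2.58], [-0.38, 2.09], [-1.3, 1.39], [0.25, 2.4], [-1.5, 4.64], [0.08, 2.09], [-2.65, 2.65]. Speed limits (rad/s): [2.22, 2.22, 2.79, 2.79, 3.14, 3.14, 3.14].

## Interface

Orientations are given as [roll, pitch, yaw] about the fixed x, y, z axes, in that order (R = Rz(yaw) Ry(pitch) Rx(roll)).
In Python, from rig import arm, optics, trace, tip_of gives the robot as it stands.
- The arm moves only by the shell command python3 -m crank 'ROWS' [FORCE]. ROWS is JSON, a list of rows, each an object of numbers: "rx", "ry", "rz": the turn, a rotation vector about the tool's x, y, z in degrees; "tx", "ty", "tz": the shift along the tool's x, y, z in cm; "jaw": the opening in per cent of the stroke, from 0 (shut) to 100 (fully open). In form: [{"rx": .., "ry": .., "rz": .., "tx": .., "ty": .., "tz": .., "jaw": ..}, ...]. A call has 1 to 20 rows; each row is the pose to reach, as a shift and turn from the pose commanded when the call began, along the tool's axes at that moment; what a row does not reach only later rows make up. A row lasts 1/10 s, in which the tool goes at most 50 mm and 8.59 degrees, less where a joint would pass 70% of its speed; a pose out of reach is approached as far as the arm can. A call with a gripper value outside its range is refused whole. The fingers move at their own pace and stop on an object; FORCE is the grip in N (left out, the last holds). Time passes only in rows, so rows that repeat a pose let the fingers close. It gives the time, the measured TCP pose, the force, the opening and the grip force at its end, in the units of the state.
- arm.read_state(): the state, without advancing time (a new reading comes with each control period).
- optics.capture(name): name is "scene" or "top"; returns a dict with "img" (420x560x3 uint8, red, green, blue), "vertical_fov" (degrees; the focal length in pixels is half the picture's height over the tangent of half this angle, whatever the lens; pixels are square), "cx", "cy" (the principal point, pixels), "origin" and "rotation" of the camera in the world. Camera axes: x right, y down, z forward; pixel columns grow to the right and rows downward; lengths in m; the calibration is good to about 2 mm. A picture is of the moment at which its call begins. There is no depth.
- arm.hand_in(): hands the job in; it is judged then, once.
Trained networks look in a picture, given as the dict that the camera call returned (one of the last four; its "shot" number tells which), for a name from the list of things; names that differ only in an ending like _2 or _b are one class to them, and where a whole thing is asked for, a point or a joint stands for the part that bears it (a point fixed in the world has none). Each returns a list of dicts, best first, with "conf" (0 to 1); they miss things now and then, are a little off and sometimes report something else, mostly with a low value. They report only what shows in the picture. A call takes as long as a camera call. They do not tell look-alikes from the thing itself.
- trace(picture, query): "pixels" (420x560 bool, what is visible of it) and "rect" ([centre column, centre row, width, height] in pixels, round what is visible of it).
- tip_of(picture, query): "point" ([row, column] in pixels: a listed point, or the origin of a listed thing).
The state is a dict: "clock": time; "q": joint angles; "joint_velocities": joint speeds; "joint_torque": joint torques, N m; "position": TCP position; "orientation": TCP orientation; "wrist_force": force on the tool from outside, world axes, zero at the start; "moment": the same for the moment, N m; "opening": opening from 0.0 (shut) to 1.0 (fully open); "finger_force": force on a finger pad.
Only numpy, scipy, OpenCV 4.12 (cv2) and the standard library are available. Lean on these libraries where they do the work, as an engineer would, in place of code of your own. Each camera call takes 0.05 s, during which the arm holds its last target. There are 200 camera calls.

## Working session

There is one attempt and no reset: what is moved stays moved. The work goes in short steps, Python scripts to look and compute and a shell command to move; the robot and the scene stay as the last step left them, time stands still between calls to the robot, and variables do not carry over. Pictures are saved under pics/ and viewed, at most 10 in all, crops included, and the job is handed in when it is done.

```bash
mkdir -p pics; cat > h.py <<'E'
import numpy as np, cv2
from rig import arm, optics, trace, tip_of
def ray(p,row,col):
    f=p["img"].shape[0]/2/np.tan(np.radians(p["vertical_fov"])/2)
    d=np.array(p["rotation"])@np.array([(col-p["cx"])/f,(row-p["cy"])/f,1.])
    return np.array(p["origin"]),d
def at(p,row,col,z):
    o,d=ray(p,row,col); return (o+d*(z-o[2])/d[2]).round(4)
def save(p,n): cv2.imwrite("pics/"+n,p["img"][:,:,::-1])
E
python3 - <<'E'
from h import *
s=arm.read_state();print(s["position"],s["orientation"],s["clock"])
H=dict(cap_large_top=.087,cap_slim=.047,cap_short=.047,spare_large_top=.05,spare_slim=.01,spare_short=.01,lens_center=.155,magnifier_hinge=.155,vise=0,tray=0,stand=0,flux=0,spool=0,tip_block=0,wool_pot=0,cleaner=0,tweezers=0,driver=0)
for n in("top","scene"):
    p=optics.capture(n);save(p,n+".png");print(n,p["origin"])
    for k,z in H.items():
        print(k,[(at(p,*r["point"],z)[:2].tolist(),np.round(r["point"]).tolist(),round(r["conf"],2)) for r in tip_of(p,k)[:3]])
E
```

```text
[0.19681532 0.61902251 0.23043361] [-3.14001233e+00  1.15501356e-04  2.83376310e+00] 0.0
top [0.36921174 0.04785467 1.12196944]
cap_large_top []Traceback (most recent call last):
  File "<stdin>", line 7, in <module>
  File "h.py", line 8, in at
    o,d=ray(p,row,col); return (o+d*(z-o[2])/d[2]).round(4)
                                             ~^^^
IndexError: invalid index to scalar variable.
```

View pics/top.png

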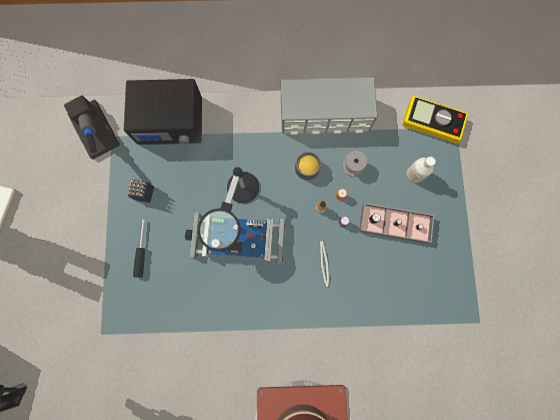

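```bash
sed -i 's/np.array(p\["rotation"\])@/R.from_euler("xyz",p["rotation"]).as_matrix()@/; 1a from scipy.spatial.transform import Rotation as R' h.py
python3 - <<'E'
from h import *
H=dict(cap_large_top=.087,cap_slim=.047,cap_short=.047,spare_large_top=.05,spare_slim=.01,spare_short=.01,lens_center=.155,magnifier_hinge=.155,vise=0,tray=0,stand=0,flux=0,spool=0,tip_block=0,wool_pot=0,cleaner=0,tweezers=0,driver=0)
for n in("top","scene"):
    p=optics.capture(n);save(p,n+"1.png");print(n,p["origin"],p["rotation"])
    for k,z in H.items():
        print(k,[(at(p,*r["point"],z)[:2].tolist(),np.round(r["point"]).tolist(),round(r["conf"],2)) for r in tip_of(p,k)[:3]])
E
```

```text
top [0.36921174 0.04785467 1.12196944] [-2.94865795 -0.00566087 -1.60018924]
cap_large_top []
cap_slim [([0.6882, 0.1587], [171.0, 236.0], 0.73), ([0.4839, 0.1103], [244.0, 255.0], 0.44), ([0.5125, -0.3334], [228.0, 419.0], 0.23)]
cap_short [([0.4743, 0.1144], [247.0, 253.0], 0.51)]
spare_large_top [([0.6206, -0.1308], [191.0, 342.0], 0.68), ([0.546, -0.1335], [218.0, 344.0], 0.67), ([0.5412, -0.2242], [219.0, 378.0], 0.39)]
spare_slim [([0.5319, -0.2784], [224.0, 394.0], 0.56)]
spare_short [([0.5163, -0.3375], [229.0, 416.0], 0.49)]
lens_center [([0.6354, -0.3012], [174.0, 416.0], 0.68), ([0.6146, 0.1313], [187.0, 243.0], 0.6), ([0.5141, -0.2376], [223.0, 395.0], 0.26)]
magnifier_hinge [([0.6496, 0.1427], [173.0, 238.0], 0.77), ([0.4213, -0.0569], [263.0, 322.0], 0.59), ([0.4822, 0.1514], [240.0, 235.0], 0.25)]
vise [([0.503, 0.1567], [239.0, 239.0], 0.63)]
tray [([0.5337, -0.2777], [224.0, 393.0], 0.6), ([0.4838, 0.1122], [246.0, 255.0], 0.19)]
stand [([0.6566, 0.1438], [186.0, 243.0], 0.72)]
flux [([0.5464, -0.2244], [220.0, 374.0], 0.66), ([0.7057, -0.1772], [166.0, 353.0], 0.56)
[... 1239 characters left out ...]
 [([0.6551, 0.1483], [266.0, 334.0], 0.66)]
flux [([0.5911, -0.0688], [256.0, 246.0], 0.76), ([0.713, -0.0367], [294.0, 264.0], 0.63)]
spool [([0.7091, -0.1818], [300.0, 202.0], 0.81), ([0.5912, -0.0753], [256.0, 244.0], 0.19)]
tip_block [([0.508, -0.3428], [243.0, 142.0], 0.71), ([0.6588, 0.4272], [255.0, 440.0], 0.65)]
wool_pot [([0.5077, -0.3447], [243.0, 141.0], 0.73), ([0.7174, -0.0398], [296.0, 262.0], 0.55)]
cleaner [([0.6848, -0.3576], [301.0, 126.0], 0.97), ([0.5356, -0.2829], [249.0, 164.0], 0.3)]
tweezers [([0.6568, 0.4362], [254.0, 444.0], 0.66), ([0.4394, -0.0673], [215.0, 243.0], 0.46)]
driver [([0.4873, 0.4275], [209.0, 415.0], 0.64), ([0.5332, -0.2215], [246.0, 187.0], 0.21)]
```

View pics/scene1.png

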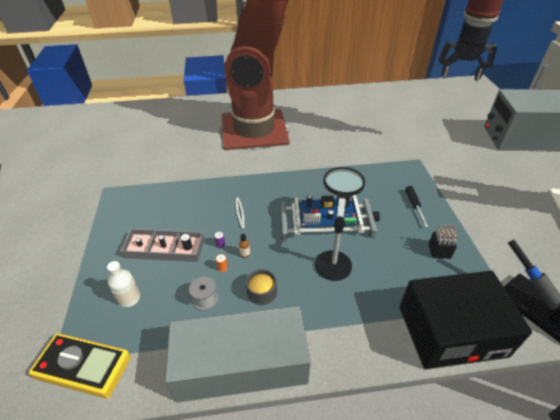

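Top view: board at about (238,237) with the lens over its left half at (218,229), and the tray at right (396,223) with its biggest part at left (376,217). Scene view: lens at (344,181), with orange and purple look-alikes at (221,263) and (219,239).

```bash
cat >> h.py <<'E'
def go(*P,base=None):
    "shift in tool axes, cm, from the current (or base) pose to each world target"
    s=arm.read_state(); M=R.from_euler("xyz",s["orientation"]).as_matrix()
    for q in P: print(q,"->",(M.T@(np.array(q)-s["position"])*100).round(1))
E
python3 - <<'E'
from h import *
p=optics.capture("top")
print("lens",at(p,229,218,.155))
for r in trace(p,"lens_center")[:2]: print(np.round(r["rect"]),r["conf"],at(p,r["rect"][1],r["rect"][0],.155))
for r in trace(p,"stand")[:2]: print(np.round(r["rect"]),r["conf"])
go((.47,.09,.235),(.42,.35,.25))
E
```

```text
lens [0.5109 0.1926 0.155 ]
[218. 209.  47.  82.] 0.9 [0.56   0.1917 0.155 ]
[227. 210.  62.  81.] 0.81
(0.47, 0.09, 0.235) -> [-42.1 -42.2  -0.4]
(0.42, 0.35, 0.25) -> [-29.4 -18.9  -1.9]
```

```bash
python3 -m crank '[{"tx":-10,"ty":-8,"tz":-2,"jaw":0},{"tx":-20,"ty":-16,"tz":-3,"jaw":0},{"tx":-42,"ty":-42,"tz":-3,"jaw":0},{"tx":-42,"ty":-42,"tz":-3,"jaw":0},{"tx":-42,"ty":-42,"tz":-3,"jaw":0},{"tx":-42,"ty":-42,"tz":-3,"jaw":0},{"tx":-42,"ty":-42,"tz":-3,"jaw":0},{"tx":-42,"ty":-42,"tz":-3,"jaw":0},{"tx":-42,"ty":-42,"tz":-3,"jaw":0},{"tx":-42,"ty":-42,"tz":-3,"jaw":0},{"tx":-42,"ty":-42,"tz":-3,"jaw":0},{"tx":-42,"ty":-42,"tz":-3,"jaw":0},{"tx":-42,"ty":-42,"tz":-3,"jaw":0},{"tx":-42,"ty":-42,"tz":-3,"jaw":0},{"tx":-42,"ty":-42,"tz":-3,"jaw":0},{"tx":-42,"ty":-42,"tz":-3,"jaw":0},{"tx":-42,"ty":-42,"tz":-3,"jaw":0},{"tx":-42,"ty":-42,"tz":-3,"jaw":0}]'
python3 - <<'E'
from h import *
h=np.array([.655,.145])
F=[tuple((h+.145*np.array([-np.cos(a),np.sin(a)])-.067*np.array([np.sin(a),np.cos(a)])).round(3))+(.138,) for a in (.34,.6,.85,1.1,1.36)]
go((.475,.085,.138),*F)
E
```

```text
(0.475, 0.085, 0.138) -> [-42.7 -42.5   9.3]
(np.float64(0.496), np.float64(0.13), 0.138) -> [-43.3 -37.6   9.3]
(np.float64(0.497), np.float64(0.172), 0.138) -> [-42.2 -33.5   9.3]
(np.float64(0.509), np.float64(0.21), 0.138) -> [-42.1 -29.6   9.3]
(np.float64(0.53), np.float64(0.244), 0.138) -> [-43.1 -25.7   9.3]
(np.float64(0.559), np.float64(0.273), 0.138) -> [-45.  -22.    9.3]validation failed for argument at $[0]...
```

```bash
python3 -m crank '[{"rx":0,"ry":0,"rz":0,"tx":-10,"ty":-8,"tz":-2,"jaw":0},{"rx":0,"ry":0,"rz":0,"tx":-20,"ty":-16,"tz":-3,"jaw":0},{"rx":0,"ry":0,"rz":0,"tx":-42,"ty":-42,"tz":-3,"jaw":0},{"rx":0,"ry":0,"rz":0,"tx":-42,"ty":-42,"tz":-3,"jaw":0},{"rx":0,"ry":0,"rz":0,"tx":-42,"ty":-42,"tz":-3,"jaw":0},{"rx":0,"ry":0,"rz":0,"tx":-42,"ty":-42,"tz":-3,"jaw":0},{"rx":0,"ry":0,"rz":0,"tx":-42,"ty":-42,"tz":-3,"jaw":0},{"rx":0,"ry":0,"rz":0,"tx":-42,"ty":-42,"tz":-3,"jaw":0},{"rx":0,"ry":0,"rz":0,"tx":-42,"ty":-42,"tz":-3,"jaw":0},{"rx":0,"ry":0,"rz":0,"tx":-42,"ty":-42,"tz":-3,"jaw":0},{"rx":0,"ry":0,"rz":0,"tx":-42,"ty":-42,"tz":-3,"jaw":0},{"rx":0,"ry":0,"rz":0,"tx":-42,"ty":-42,"tz":-3,"jaw":0},{"rx":0,"ry":0,"rz":0,"tx":-42,"ty":-42,"tz":-3,"jaw":0},{"rx":0,"ry":0,"rz":0,"tx":-42,"ty":-42,"tz":-3,"jaw":0},{"rx":0,"ry":0,"rz":0,"tx":-42,"ty":-42,"tz":-3,"jaw":0},{"rx":0,"ry":0,"rz":0,"tx":-42,"ty":-42,"tz":-3,"jaw":0},{"rx":0,"ry":0,"rz":0,"tx":-42,"ty":-42,"tz":-3,"jaw":0},{"rx":0,"ry":0,"rz":0,"tx":-42,"ty":-42,"tz":-3,"jaw":0}]'
python3 - <<'E'
from h import *
h=np.array([.655,.145])
F=[tuple((h+.145*np.array([-np.cos(a),np.sin(a)])-.067*np.array([np.sin(a),np.cos(a)])).round(3).tolist())+(.138,) for a in (.34,.6,.85,1.1,1.36)]
go((.475,.085,.138),*F)
E
```

```text
clock: 4.0
position: [0.4697, 0.0926, 0.2613]
orientation: [-3.141, -0.0, 2.835]
wrist_force: [0.1, -0.1, 0.5]
opening: -0.001
finger_force: 0.0
(0.475, 0.085, 0.138) -> [-0.7 -0.6 12.3]
(0.496, 0.13, 0.138) -> [-1.4  4.4 12.3]
(0.497, 0.172, 0.138) -> [-0.2  8.4 12.3]
(0.509, 0.21, 0.138) -> [-0.2 12.4 12.3]
(0.53, 0.244, 0.138) -> [-1.2 16.3 12.3]
(0.559, 0.273, 0.138) -> [-3.1 19.9 12.3]
```

```bash
python3 -m crank '[{"rx":0,"ry":0,"rz":0,"tx":-0.7,"ty":-0.6,"tz":4,"jaw":0},{"rx":0,"ry":0,"rz":0,"tx":-0.7,"ty":-0.6,"tz":8,"jaw":0},{"rx":0,"ry":0,"rz":0,"tx":-0.7,"ty":-0.6,"tz":11,"jaw":0},{"rx":0,"ry":0,"rz":0,"tx":-0.7,"ty":-0.6,"tz":12.3,"jaw":0},{"rx":0,"ry":0,"rz":0,"tx":-0.8,"ty":0.5,"tz":12.3,"jaw":0},{"rx":0,"ry":0,"rz":0,"tx":-1,"ty":1.5,"tz":12.3,"jaw":0},{"rx":0,"ry":0,"rz":0,"tx":-1.2,"ty":2.3,"tz":12.3,"jaw":0},{"rx":0,"ry":0,"rz":0,"tx":-1.4,"ty":2.8,"tz":12.3,"jaw":0},{"rx":0,"ry":0,"rz":0,"tx":-1.4,"ty":3.3,"tz":12.3,"jaw":0},{"rx":0,"ry":0,"rz":0,"tx":-1.4,"ty":3.8,"tz":12.3,"jaw":0},{"rx":0,"ry":0,"rz":0,"tx":-1.4,"ty":4.3,"tz":12.3,"jaw":0},{"rx":0,"ry":0,"rz":0,"tx":-1.3,"ty":4.8,"tz":12.3,"jaw":0},{"rx":0,"ry":0,"rz":0,"tx":-1.1,"ty":5.3,"tz":12.3,"jaw":0},{"rx":0,"ry":0,"rz":0,"tx":-0.9,"ty":5.8,"tz":12.3,"jaw":0},{"rx":0,"ry":0,"rz":0,"tx":-0.7,"ty":6.4,"tz":12.3,"jaw":0},{"rx":0,"ry":0,"rz":0,"tx":-0.5,"ty":7,"tz":12.3,"jaw":0},{"rx":0,"ry":0,"rz":0,"tx":-0.3,"ty":7.7,"tz":12.3,"jaw":0},{"rx":0,"ry":0,"rz":0,"tx":-0.2,"ty":8.4,"tz":12.3,"jaw":0}]'
python3 - <<'E'
from h import *
p=optics.capture("top");save(p,"t2.png")
go((.509,.21,.138),(.53,.244,.138),(.559,.273,.138))
E
```

```text
clock: 5.8
position: [0.4972, 0.1721, 0.1383]
orientation: [3.142, -0.0, 2.834]
wrist_force: [0.3, -1.5, -0.0]
opening: 0.001
finger_force: 0.4
(0.509, 0.21, 0.138) -> [-0.   3.8  0. ]
(0.53, 0.244, 0.138) -> [-1.   7.7  0. ]
(0.559, 0.273, 0.138) -> [-2.9 11.4  0. ]
```

View pics/t2.png

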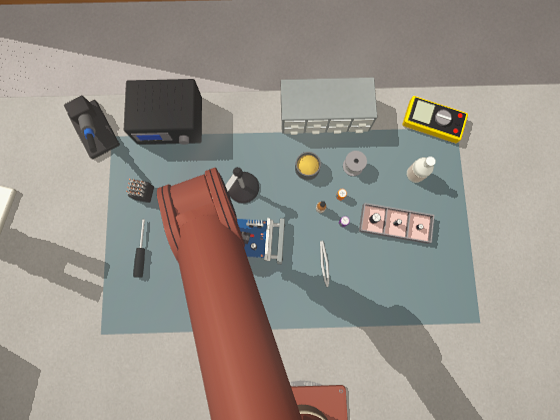

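The arm hides the lens at about (200,220), but the −1.5 N wrist force shows steady contact, so I'm continuing the push.

```bash
python3 -m crank '[{"rx":0,"ry":0,"rz":0,"tx":0,"ty":0.6,"tz":0,"jaw":0},{"rx":0,"ry":0,"rz":0,"tx":0,"ty":1.2,"tz":0,"jaw":0},{"rx":0,"ry":0,"rz":0,"tx":0,"ty":1.8,"tz":0,"jaw":0},{"rx":0,"ry":0,"rz":0,"tx":0,"ty":2.5,"tz":0,"jaw":0},{"rx":0,"ry":0,"rz":0,"tx":0,"ty":3.2,"tz":0,"jaw":0},{"rx":0,"ry":0,"rz":0,"tx":0,"ty":3.8,"tz":0,"jaw":0},{"rx":0,"ry":0,"rz":0,"tx":-0.1,"ty":4.5,"tz":0,"jaw":0},{"rx":0,"ry":0,"rz":0,"tx":-0.3,"ty":5.2,"tz":0,"jaw":0},{"rx":0,"ry":0,"rz":0,"tx":-0.5,"ty":5.8,"tz":0,"jaw":0},{"rx":0,"ry":0,"rz":0,"tx":-0.7,"ty":6.5,"tz":0,"jaw":0},{"rx":0,"ry":0,"rz":0,"tx":-0.9,"ty":7.1,"tz":0,"jaw":0},{"rx":0,"ry":0,"rz":0,"tx":-1.1,"ty":7.7,"tz":0,"jaw":0},{"rx":0,"ry":0,"rz":0,"tx":-1.4,"ty":8.3,"tz":0,"jaw":0},{"rx":0,"ry":0,"rz":0,"tx":-1.7,"ty":8.9,"tz":0,"jaw":0},{"rx":0,"ry":0,"rz":0,"tx":-2,"ty":9.5,"tz":0,"jaw":0},{"rx":0,"ry":0,"rz":0,"tx":-2.3,"ty":10.1,"tz":0,"jaw":0},{"rx":0,"ry":0,"rz":0,"tx":-2.6,"ty":10.7,"tz":0,"jaw":0}]'
python3 - <<'E'
from h import *
p=optics.capture("scene");save(p,"s3.png")
for r in tip_of(p,"lens_center")[:2]: print(r["conf"],r["point"],at(p,*r["point"],.155))
go((.559,.273,.138),(.5,.1,.25),(.54,-.07,.25))
E
```

```text
clock: 7.55
position: [0.5549, 0.2659, 0.1383]
orientation: [3.142, 0.0, 2.834]
wrist_force: [0.1, -0.4, 0.1]
opening: 0.001
finger_force: 0.4
0.93 [204.9, 397.0] [0.6148 0.2946 0.155 ]
(0.559, 0.273, 0.138) -> [-0.2  0.7  0. ]
(0.5, 0.1, 0.25) -> [  0.2 -17.5 -11.2]
(0.54, -0.07, 0.25) -> [ -8.7 -32.5 -11.2]
```

View pics/s3.png

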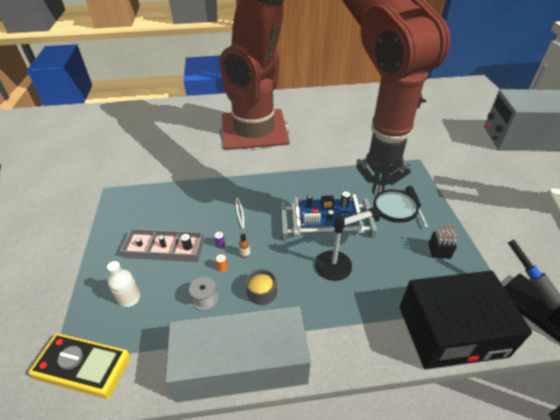

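The scene view shows the lens at (397,205), off the board (joint about −1.22), with the widest board capacitor at about (346,198). Next I back off to measure.

```bash
python3 -m crank '[{"rx":0,"ry":0,"rz":0,"tx":0.2,"ty":-1,"tz":0,"jaw":0},{"rx":0,"ry":0,"rz":0,"tx":0.2,"ty":-4,"tz":-1,"jaw":0},{"rx":0,"ry":0,"rz":0,"tx":0.2,"ty":-8,"tz":-5,"jaw":0},{"rx":0,"ry":0,"rz":0,"tx":0.2,"ty":-11,"tz":-9,"jaw":0},{"rx":0,"ry":0,"rz":0,"tx":0,"ty":-15,"tz":-11,"jaw":0},{"rx":0,"ry":0,"rz":0,"tx":-4,"ty":-20,"tz":-11,"jaw":0},{"rx":0,"ry":0,"rz":0,"tx":-8.7,"ty":-32.5,"tz":-11,"jaw":0},{"rx":0,"ry":0,"rz":0,"tx":-8.7,"ty":-32.5,"tz":-11,"jaw":0},{"rx":0,"ry":0,"rz":0,"tx":-8.7,"ty":-32.5,"tz":-11,"jaw":0},{"rx":0,"ry":0,"rz":0,"tx":-8.7,"ty":-32.5,"tz":-11,"jaw":0},{"rx":0,"ry":0,"rz":0,"tx":-8.7,"ty":-32.5,"tz":-11,"jaw":0}]'
python3 - <<'E'
from h import *
for n in("top","scene"):
    p=optics.capture(n)
    c=p["img"]
    a=(c[180:290,170:280],c[180:250,350:440]) if n=="top" else (c[170:250,270:390],c[220:270,115:210])
    a=[cv2.resize(i,None,fx=4,fy=4,interpolation=cv2.INTER_CUBIC) for i in a]
    w=max(i.shape[1] for i in a)
    if n=="top": out=cv2.hconcat([cv2.copyMakeBorder(i,0,440-i.shape[0],0,0,0) for i in a])
    else: out=cv2.vconcat([cv2.copyMakeBorder(i,0,0,0,w-i.shape[1],0) for i in a])
    cv2.imwrite(f"pics/c_{n}.png",out[:,:,::-1])
    for k,z in dict(cap_large_top=.087,cap_slim=.047,cap_short=.047,spare_large_top=.05,lens_center=.155).items():
        print(n,k,[(at(p,*r["point"],z)[:2].tolist(),np.round(r["point"]).tolist(),round(r["conf"],2)) for r in tip_of(p,k)[:3]])
E
```

```text
clock: 8.75
position: [0.5381, -0.0726, 0.2483]
orientation: [3.141, -0.0, 2.83]
wrist_force: [0.2, 1.4, -0.1]
opening: -0.001
finger_force: 0.0
top cap_large_top [([0.4884, 0.2084], [242.0, 216.0], 0.64)]
top cap_slim [([0.4845, 0.106], [244.0, 256.0], 0.48)]
top cap_short [([0.5308, 0.1535], [227.0, 238.0], 0.44)]
top spare_large_top [([0.4208, -0.0704], [266.0, 323.0], 0.62), ([0.5721, -0.0683], [209.0, 320.0], 0.45)]
top lens_center [([0.6141, 0.2882], [189.0, 179.0], 0.95)]
scene cap_large_top [([0.4968, 0.2098], [196.0, 346.0], 0.69), ([0.6071, -0.2607], [247.0, 163.0], 0.21)]
scene cap_slim [([0.4821, 0.1181], [207.0, 310.0], 0.64)]
scene cap_short [([0.5359, 0.1677], [219.0, 332.0], 0.53)]
scene spare_large_top [([0.5554, -0.2139], [239.0, 186.0], 0.67), ([0.5442, -0.1261], [232.0, 221.0], 0.59), ([0.696, 0.1301], [268.0, 332.0], 0.5)]
scene lens_center [([0.6066, 0.2909], [203.0, 394.0], 0.66)]
```

View pics/c_top.png

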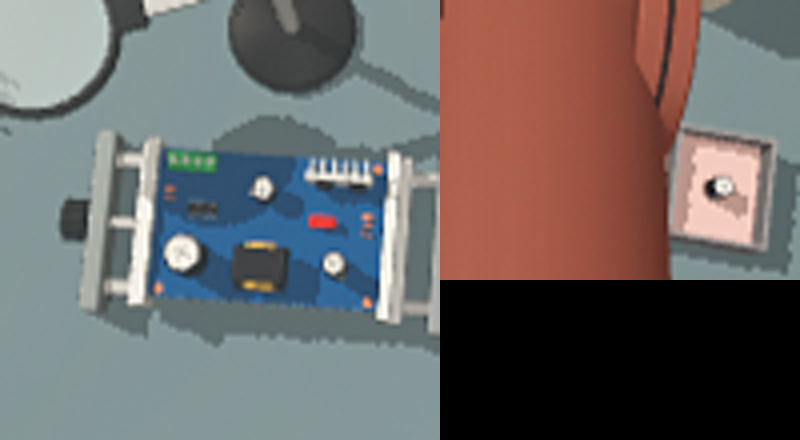

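View pics/c_scene.png

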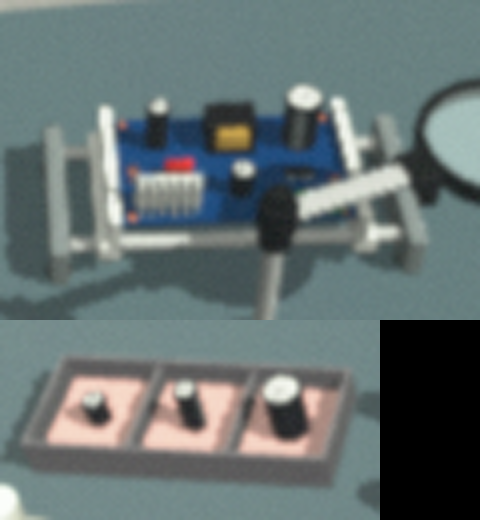

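Top crop: the widest board capacitor's top is at full-image (215.5,243.2). Scene crop: its top is at (345.7,194.2) and the large spare's top at (185.5,237.2), in the compartment nearest the board.

```bash
python3 - <<'E'
from h import *
i=cv2.imread("pics/top1.png",0)[207:230,364:390]; m=(i>215)
ys,xs=np.nonzero(m); print(m.sum(),ys.mean()+207,xs.mean()+364,ys.min()+207,ys.max()+207,xs.min()+364,xs.max()+364)
t=optics.capture("top");s=optics.capture("scene")
a,b=at(t,243.0,215.3,.087),at(s,194.1,345.6,.087); print("cap",a,b)
c,d=at(t,ys.mean()+207,xs.mean()+364,.05),at(s,237.0,185.3,.05); print("spare",c,d)
C=(a+b)/2;S=(c+d)/2
C[2]=.087+.018;S[2]=.05+.018
go((C[0],C[1],.25),tuple(C),tuple(S))
E
```

```text
26 217.15384615384616 376.03846153846155 214 220 373 379
cap [0.4846 0.2097 0.087 ] [0.4878 0.2113 0.087 ]
spare [ 0.5464 -0.2195  0.05  ] [ 0.5481 -0.2172  0.05  ]
(np.float64(0.48619999999999997), np.float64(0.2105), 0.25) -> [13.5 25.2 -0.2]
(np.float64(0.48619999999999997), np.float64(0.2105), np.float64(0.105)) -> [13.5 25.2 14.3]
(np.float64(0.54725), np.float64(-0.21835), np.float64(0.068)) -> [ -5.3 -13.8  18. ]
```

```bash
python3 -m crank '[{"rx":0,"ry":0,"rz":0,"tx":13.5,"ty":25.2,"tz":0,"jaw":0},{"rx":0,"ry":0,"rz":0,"tx":13.5,"ty":25.2,"tz":0,"jaw":0},{"rx":0,"ry":0,"rz":0,"tx":13.5,"ty":25.2,"tz":0,"jaw":0},{"rx":0,"ry":0,"rz":0,"tx":13.5,"ty":25.2,"tz":0,"jaw":0},{"rx":0,"ry":0,"rz":0,"tx":13.5,"ty":25.2,"tz":0,"jaw":0},{"rx":0,"ry":0,"rz":0,"tx":13.5,"ty":25.2,"tz":0,"jaw":0},{"rx":0,"ry":0,"rz":0,"tx":13.5,"ty":25.2,"tz":0,"jaw":0},{"rx":0,"ry":0,"rz":0,"tx":13.5,"ty":25.2,"tz":0,"jaw":0},{"rx":0,"ry":0,"rz":0,"tx":13.5,"ty":25.2,"tz":3,"jaw":0},{"rx":0,"ry":0,"rz":0,"tx":13.5,"ty":25.2,"tz":7,"jaw":0},{"rx":0,"ry":0,"rz":0,"tx":13.5,"ty":25.2,"tz":10,"jaw":0},{"rx":0,"ry":0,"rz":0,"tx":13.5,"ty":25.2,"tz":12,"jaw":0},{"rx":0,"ry":0,"rz":0,"tx":13.5,"ty":25.2,"tz":13.3,"jaw":0},{"rx":0,"ry":0,"rz":0,"tx":13.5,"ty":25.2,"tz":14.2,"jaw":0},{"rx":0,"ry":0,"rz":0,"tx":13.5,"ty":25.2,"tz":14.2,"jaw":0}]'
python3 - <<'E'
from h import *
p=optics.capture("scene");cv2.imwrite("pics/s5.png",cv2.resize(p["img"][100:260,250:470],None,fx=3,fy=3)[:,:,::-1])
E
```

```text
clock: 10.95
position: [0.4866, 0.2096, 0.1058]
orientation: [-3.141, -0.0, 2.833]
wrist_force: [0.3, -0.4, -0.3]
opening: -0.002
finger_force: 0.0
```

View pics/s5.png

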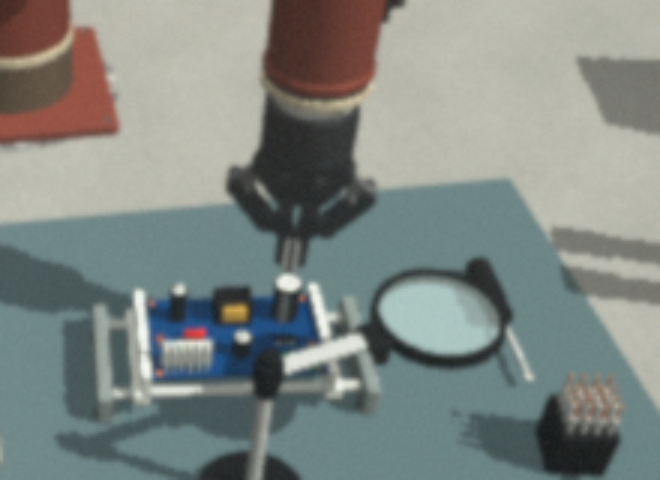

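The fingertips (crop 289,268) sit just above the top of the wide capacitor (crop 288,283), and the lens is clear of the board. I hold here for over 3 s.

```bash
Z='x'; python3 -m crank '[{"rx":0,"ry":0,"rz":0,"tx":0,"ty":0,"tz":0,"jaw":0},{"rx":0,"ry":0,"rz":0,"tx":0,"ty":0,"tz":0,"jaw":0},{"rx":0,"ry":0,"rz":0,"tx":0,"ty":0,"tz":0,"jaw":0},{"rx":0,"ry":0,"rz":0,"tx":0,"ty":0,"tz":0,"jaw":0},{"rx":0,"ry":0,"rz":0,"tx":0,"ty":0,"tz":0,"jaw":0},{"rx":0,"ry":0,"rz":0,"tx":0,"ty":0,"tz":0,"jaw":0},{"rx":0,"ry":0,"rz":0,"tx":0,"ty":0,"tz":0,"jaw":0},{"rx":0,"ry":0,"rz":0,"tx":0,"ty":0,"tz":0,"jaw":0},{"rx":0,"ry":0,"rz":0,"tx":0,"ty":0,"tz":0,"jaw":0},{"rx":0,"ry":0,"rz":0,"tx":0,"ty":0,"tz":0,"jaw":0},{"rx":0,"ry":0,"rz":0,"tx":0,"ty":0,"tz":0,"jaw":0},{"rx":0,"ry":0,"rz":0,"tx":0,"ty":0,"tz":0,"jaw":0},{"rx":0,"ry":0,"rz":0,"tx":0,"ty":0,"tz":0,"jaw":0},{"rx":0,"ry":0,"rz":0,"tx":0,"ty":0,"tz":0,"jaw":0},{"rx":0,"ry":0,"rz":0,"tx":0,"ty":0,"tz":0,"jaw":0},{"rx":0,"ry":0,"rz":0,"tx":0,"ty":0,"tz":0,"jaw":0},{"rx":0,"ry":0,"rz":0,"tx":0,"ty":0,"tz":0,"jaw":0}]'
python3 -m crank '[{"rx":0,"ry":0,"rz":0,"tx":0,"ty":0,"tz":0,"jaw":0},{"rx":0,"ry":0,"rz":0,"tx":0,"ty":0,"tz":0,"jaw":0},{"rx":0,"ry":0,"rz":0,"tx":0,"ty":0,"tz":0,"jaw":0},{"rx":0,"ry":0,"rz":0,"tx":0,"ty":0,"tz":0,"jaw":0},{"rx":0,"ry":0,"rz":0,"tx":0,"ty":0,"tz":0,"jaw":0},{"rx":0,"ry":0,"rz":0,"tx":0,"ty":0,"tz":0,"jaw":0},{"rx":0,"ry":0,"rz":0,"tx":0,"ty":0,"tz":0,"jaw":0},{"rx":0,"ry":0,"rz":0,"tx":0,"ty":0,"tz":0,"jaw":0},{"rx":0,"ry":0,"rz":0,"tx":0,"ty":0,"tz":0,"jaw":0},{"rx":0,"ry":0,"rz":0,"tx":0,"ty":0,"tz":0,"jaw":0},{"rx":0,"ry":0,"rz":0,"tx":0,"ty":0,"tz":0,"jaw":0},{"rx":0,"ry":0,"rz":0,"tx":0,"ty":0,"tz":0,"jaw":0},{"rx":0,"ry":0,"rz":0,"tx":0,"ty":0,"tz":0,"jaw":0},{"rx":0,"ry":0,"rz":0,"tx":0,"ty":0,"tz":0,"jaw":0},{"rx":0,"ry":0,"rz":0,"tx":0,"ty":0,"tz":0,"jaw":0},{"rx":0,"ry":0,"rz":0,"tx":0,"ty":0,"tz":0,"jaw":0},{"rx":0,"ry":0,"rz":0,"tx":0,"ty":0,"tz":0,"jaw":0}]'
python3 -c "
from h import *
go((.5472,-.2184,.25),(.5472,-.2184,.068))"
```

```text
clock: 12.7
position: [0.4866, 0.2104, 0.1063]
orientation: [-3.142, -0.0, 2.834]
wrist_force: [-0.3, -0.2, 0.5]
opening: 0.0
finger_force: 0.0
clock: 14.4
position: [0.4866, 0.2104, 0.1063]
orientation: [-3.142, -0.0, 2.834]
wrist_force: [-0.3, 0.4, -0.2]
opening: -0.001
finger_force: 0.0
(0.5472, -0.2184, 0.25) -> [-18.8 -39.  -14.4]
(0.5472, -0.2184, 0.068) -> [-18.8 -39.    3.8]
```

```bash
python3 -m crank '[{"rx":0,"ry":0,"rz":0,"tx":0,"ty":0,"tz":-4,"jaw":0},{"rx":0,"ry":0,"rz":0,"tx":0,"ty":0,"tz":-8,"jaw":0},{"rx":0,"ry":0,"rz":0,"tx":0,"ty":0,"tz":-12,"jaw":0},{"rx":0,"ry":0,"rz":0,"tx":0,"ty":0,"tz":-14.4,"jaw":0},{"rx":0,"ry":0,"rz":0,"tx":-18.8,"ty":-39,"tz":-14.4,"jaw":0},{"rx":0,"ry":0,"rz":0,"tx":-18.8,"ty":-39,"tz":-14.4,"jaw":0},{"rx":0,"ry":0,"rz":0,"tx":-18.8,"ty":-39,"tz":-14.4,"jaw":0},{"rx":0,"ry":0,"rz":0,"tx":-18.8,"ty":-39,"tz":-14.4,"jaw":0},{"rx":0,"ry":0,"rz":0,"tx":-18.8,"ty":-39,"tz":-14.4,"jaw":0},{"rx":0,"ry":0,"rz":0,"tx":-18.8,"ty":-39,"tz":-14.4,"jaw":0},{"rx":0,"ry":0,"rz":0,"tx":-18.8,"ty":-39,"tz":-14.4,"jaw":0},{"rx":0,"ry":0,"rz":0,"tx":-18.8,"ty":-39,"tz":-14.4,"jaw":0},{"rx":0,"ry":0,"rz":0,"tx":-18.8,"ty":-39,"tz":-14.4,"jaw":0},{"rx":0,"ry":0,"rz":0,"tx":-18.8,"ty":-39,"tz":-14.4,"jaw":0},{"rx":0,"ry":0,"rz":0,"tx":-18.8,"ty":-39,"tz":-14.4,"jaw":0},{"rx":0,"ry":0,"rz":0,"tx":-18.8,"ty":-39,"tz":-14.4,"jaw":0}]'
python3 -c "
from h import *
go((.5472,-.2184,.068))"
```

```text
clock: 16.0
position: [0.5479, -0.2168, 0.2501]
orientation: [3.141, -0.001, 2.835]
wrist_force: [0.1, 0.3, -0.5]
opening: 0.002
finger_force: 0.0
(0.5472, -0.2184, 0.068) -> [ 0.  -0.2 18.2]
```

```bash
python3 -m crank '[{"rx":0,"ry":0,"rz":0,"tx":0,"ty":-0.1,"tz":4,"jaw":0},{"rx":0,"ry":0,"rz":0,"tx":0,"ty":-0.1,"tz":8,"jaw":0},{"rx":0,"ry":0,"rz":0,"tx":0,"ty":-0.1,"tz":12,"jaw":0},{"rx":0,"ry":0,"rz":0,"tx":0,"ty":-0.1,"tz":15,"jaw":0},{"rx":0,"ry":0,"rz":0,"tx":0,"ty":-0.1,"tz":17,"jaw":0},{"rx":0,"ry":0,"rz":0,"tx":0,"ty":-0.1,"tz":18,"jaw":0},{"rx":0,"ry":0,"rz":0,"tx":0,"ty":-0.1,"tz":18,"jaw":0}]'
python3 - <<'E'
from h import *
p=optics.capture("scene");cv2.imwrite("pics/s6.png",cv2.resize(p["img"][120:300,100:300],None,fx=3,fy=3)[:,:,::-1])
E
```

```text
clock: 16.7
position: [0.547, -0.2177, 0.0695]
orientation: [3.141, -0.002, 2.836]
wrist_force: [-0.3, -0.3, -0.1]
opening: -0.001
finger_force: 0.0
```

View pics/s6.png

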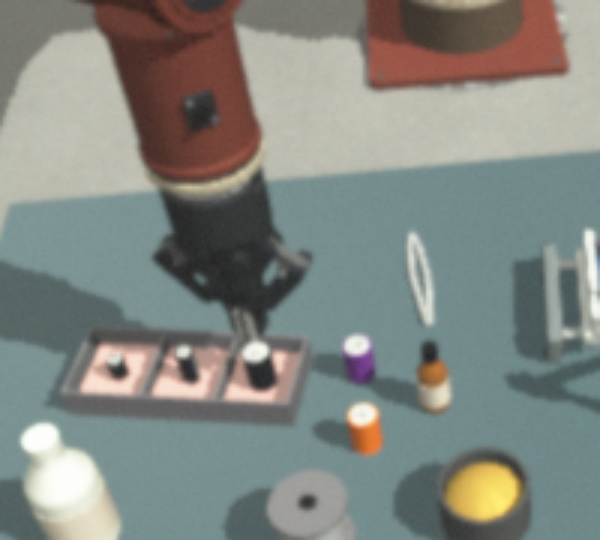

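The fingertips (crop 250,335) are just above the large spare's top (crop 257,350). I hold here, then draw back up.

```bash
python3 -m crank '[{"rx":0,"ry":0,"rz":0,"tx":0,"ty":0,"tz":0,"jaw":0},{"rx":0,"ry":0,"rz":0,"tx":0,"ty":0,"tz":0,"jaw":0},{"rx":0,"ry":0,"rz":0,"tx":0,"ty":0,"tz":0,"jaw":0},{"rx":0,"ry":0,"rz":0,"tx":0,"ty":0,"tz":0,"jaw":0},{"rx":0,"ry":0,"rz":0,"tx":0,"ty":0,"tz":0,"jaw":0},{"rx":0,"ry":0,"rz":0,"tx":0,"ty":0,"tz":0,"jaw":0},{"rx":0,"ry":0,"rz":0,"tx":0,"ty":0,"tz":0,"jaw":0},{"rx":0,"ry":0,"rz":0,"tx":0,"ty":0,"tz":0,"jaw":0},{"rx":0,"ry":0,"rz":0,"tx":0,"ty":0,"tz":0,"jaw":0},{"rx":0,"ry":0,"rz":0,"tx":0,"ty":0,"tz":0,"jaw":0},{"rx":0,"ry":0,"rz":0,"tx":0,"ty":0,"tz":0,"jaw":0},{"rx":0,"ry":0,"rz":0,"tx":0,"ty":0,"tz":0,"jaw":0},{"rx":0,"ry":0,"rz":0,"tx":0,"ty":0,"tz":0,"jaw":0},{"rx":0,"ry":0,"rz":0,"tx":0,"ty":0,"tz":0,"jaw":0},{"rx":0,"ry":0,"rz":0,"tx":0,"ty":0,"tz":0,"jaw":0},{"rx":0,"ry":0,"rz":0,"tx":0,"ty":0,"tz":0,"jaw":0},{"rx":0,"ry":0,"rz":0,"tx":0,"ty":0,"tz":0,"jaw":0}]'
python3 -m crank '[{"rx":0,"ry":0,"rz":0,"tx":0,"ty":0,"tz":0,"jaw":0},{"rx":0,"ry":0,"rz":0,"tx":0,"ty":0,"tz":0,"jaw":0},{"rx":0,"ry":0,"rz":0,"tx":0,"ty":0,"tz":0,"jaw":0},{"rx":0,"ry":0,"rz":0,"tx":0,"ty":0,"tz":0,"jaw":0},{"rx":0,"ry":0,"rz":0,"tx":0,"ty":0,"tz":0,"jaw":0},{"rx":0,"ry":0,"rz":0,"tx":0,"ty":0,"tz":0,"jaw":0},{"rx":0,"ry":0,"rz":0,"tx":0,"ty":0,"tz":0,"jaw":0},{"rx":0,"ry":0,"rz":0,"tx":0,"ty":0,"tz":0,"jaw":0},{"rx":0,"ry":0,"rz":0,"tx":0,"ty":0,"tz":0,"jaw":0},{"rx":0,"ry":0,"rz":0,"tx":0,"ty":0,"tz":0,"jaw":0},{"rx":0,"ry":0,"rz":0,"tx":0,"ty":0,"tz":0,"jaw":0},{"rx":0,"ry":0,"rz":0,"tx":0,"ty":0,"tz":0,"jaw":0},{"rx":0,"ry":0,"rz":0,"tx":0,"ty":0,"tz":0,"jaw":0},{"rx":0,"ry":0,"rz":0,"tx":0,"ty":0,"tz":0,"jaw":0},{"rx":0,"ry":0,"rz":0,"tx":0,"ty":0,"tz":0,"jaw":0},{"rx":0,"ry":0,"rz":0,"tx":0,"ty":0,"tz":0,"jaw":0},{"rx":0,"ry":0,"rz":0,"tx":0,"ty":0,"tz":0,"jaw":0}]'
python3 -m crank '[{"rx":0,"ry":0,"rz":0,"tx":0,"ty":0,"tz":-3,"jaw":0},{"rx":0,"ry":0,"rz":0,"tx":0,"ty":0,"tz":-7,"jaw":0},{"rx":0,"ry":0,"rz":0,"tx":0,"ty":0,"tz":-11,"jaw":0},{"rx":0,"ry":0,"rz":0,"tx":0,"ty":0,"tz":-15,"jaw":0},{"rx":0,"ry":0,"rz":0,"tx":0,"ty":0,"tz":-18,"jaw":0},{"rx":0,"ry":0,"rz":0,"tx":0,"ty":0,"tz":-20,"jaw":0},{"rx":0,"ry":0,"rz":0,"tx":0,"ty":0,"tz":-20,"jaw":0},{"rx":0,"ry":0,"rz":0,"tx":0,"ty":0,"tz":-20,"jaw":0},{"rx":0,"ry":0,"rz":0,"tx":0,"ty":0,"tz":-20,"jaw":0}]'
python3 -c "
from h import *
p=optics.capture('scene')
for r in tip_of(p,'lens_center')[:1]: print(at(p,*r['point'],.155))
print(arm.hand_in())"
```

```text
clock: 18.45
position: [0.5473, -0.2192, 0.0703]
orientation: [-3.142, -0.0, 2.834]
wrist_force: [0.0, 1.2, 0.4]
opening: 0.002
finger_force: 0.0
clock: 20.15
position: [0.5473, -0.2192, 0.0703]
orientation: [-3.142, -0.0, 2.834]
wrist_force: [-0.3, 0.3, 0.2]
opening: 0.001
finger_force: 0.0
clock: 21.05
position: [0.5468, -0.2188, 0.2691]
orientation: [-3.141, -0.002, 2.834]
wrist_force: [-0.2, -1.0, 0.5]
opening: 0.0
finger_force: 0.0
[0.613  0.2991 0.155 ]
the job is handed in; nothing more can be done
None
```

I handed the job in at about 21 s: I pushed the magnifier off the board to +y (about −1.2 rad), pointed for over 3 s each at the widest board capacitor and its matching spare, and raised the hand 20 cm; the hand-in returned no verdict.

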